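Hold a crystal seal blank in the inspection light

ROBOT

A 6-joint arm with a two-finger parallel gripper is mounted at the origin on the work surface. World frame = base frame: x ahead of the robot, y to its left, z up, the work surface at z = 0. Lengths are in m, angles in rad, forces in N, time in s.
With the tool pointing down it reaches from about 0.25 to 0.8 m from the base axis. Payload 8.5 kg.
Tool frame: the origin (TCP) lies at the very end of the fingers, on their centre line; the grasp point (between the pads) lies 19 mm behind it; z points along the fingers, y is the line along which they close (so a half turn about z gives the same grasp; the last joint's range is limited). The gripper opens to 85 mm and grips with 20 to 120 N. Pads are 22 mm wide; open, the fingers measure 114 mm over their backs; the gripper's body (76 mm by 85 mm) begins 54 mm behind the grasp point. The pads swing forward as they close: fully open they stand 13 mm farther back than shut.
Start: joints at [1.123, 0.238, -0.013, 1.319, 0, 1.571], TCP at [0.227, 0.473, 0.231] pointing down, gripper open.
Joint ranges: [-2.66, 2.66], [-1.03, 1.9], [-1.14, 1.46], [-1.82, 2.27], [-1.45, 1.34], [-3.14, 3.14]. Speed limits (rad/s): [2.22, 2.22, 2.79, 3.14, 3.14, 3.14].

INTERFACE

Orientations are given as a unit quaternion [x, y, z, w].
In Python, from workcell import bot gives the robot as it stands.
- The arm moves only by the tool move_arm, never from a script. Its argument "moves" is a list that holds one entry, the list of rows, each a list of 7 numbers: the shift along the world's x, y, z in m, then the turn, a rotation vector about the world's x, y, z in rad, then the finger opening in m, from 0 to 0.0854. In form: [[[dx, dy, dz, rx, ry, rz, claw], ...]]. A call has exactly 10 rows; each row shifts and turns the commanded pose from where the row before left it; what a row does not reach is not made up. A row lasts 1/10 s, in which the tool goes at most 50 mm and 8.59 degrees, less where a joint would pass 70% of its speed; a pose out of reach is approached as far as the arm can. A call with a gripper value outside its range is refused whole. The fingers move at their own pace and stop on an object; the grip force is fixed at half the most. Time passes only in rows, so rows that do not move let the fingers close, or fill a call up. It gives the time, the measured TCP pose, the force, the opening and the grip force at its end, in the units of the state.
- bot.state(): the state, without advancing time (a new reading comes with each control period).
- bot.read_camera(name): name is "side" or "top"; returns the picture (420x560x3 uint8, blue, green, red); there is no depth.
- bot.get_calibration(name): a dict with "K" (3x3 intrinsics, pixels), "pose" (4x4, takes a point from camera to world coordinates). Camera axes: x right, y up, looking along -z (the intrinsics and any distortion apply to the point x, -y, -z); pixel columns grow to the right and rows downward; lengths in m; the calibration is good to about 2 mm. A picture is of the moment at which its call begins. get_calibration takes no time and is no camera call.
- bot.finish_job(): hands the job in; it is judged then, once.
The state is a dict: "time_s": time; "qpos": joint angles; "joint_vel": joint speeds; "joint_efforts": joint torques, N m; "eef_pos": TCP position; "eef_rot": TCP orientation; "ft_force": force on the tool from outside, world axes, zero at the start; "wrist_torque": the same for the moment, N m; "finger_gap": finger opening in m; "grip_force": force on a finger pad.
Only numpy, scipy, OpenCV 4.12 (cv2) and the standard library are available. Lean on these libraries where they do the work, as an engineer would, in place of code of your own. Each camera call takes 0.05 s, during which the arm holds its last target. There are 200 camera calls.

TASK

Check the oblong crystal seal blank for flaws: first slide the lamp's shutter fully open, then lift the blank from the felt mat by its two narrow frosted end faces only (fingers never on the broad polished faces), keeping it upright. Hold it still in the middle of the light path between lamp and screen, centred on the beam with its polished faces square to it and touching nothing of the stand, and finish while holding it there. Leave the other two blanks and everything else on the table where they are.

Things in the scene. Friction and masses are not known exactly. Their poses are not given: they have to be found in the camera images.
- oblong_mid (a point): centre (half-way up) of the loose oblong crystal seal blank: a clear block 24 mm (x) by 40 mm (y), 64 mm tall (z), 0.12 to 0.2 kg, upright on the 3 mm felt mat. The two narrow 24 mm wide faces at its +y and -y ends (40 mm apart) are frosted white: grip these. The two broad 40 mm wide faces at +x and -x are polished: never touch them
- oblong: the same oblong blank; origin at the centre of its underside, axes as said for its centre
- beam (a point): middle of the 20 mm wide light path, half-way between lamp and screen, 95 mm above the table. Turns with the stand: y is the beam line, +y towards the lamp, -y towards the screen; x level across the beam; z up. Along y, the shutter plate in front of the grey lamp is at +71 mm, the screen's face at -77 mm
- stand: the inspection stand carrying lamp, screen and shutter, fixed to the table; origin on the table straight under the middle of the light path, axes parallel to the light path's. Lamp housing 90 mm wide in x, screen 100 mm wide, tops of both 130 mm above the table; dark base plate 12 mm thick, 110 mm wide in x, 300 mm in y
- shutter (a joint): slide of the lamp's aluminium shutter in m: 0 closed (over the lens), 0.045 fully open at its stop; it opens towards the stand's +x (away from the robot) and stays where it is left; rubs with about 1.5 N. Starts between 0 and 0.01
- shutter_grip (a point): centre of the shutter's black grip, an upright square post 14 x 14 x 30 mm standing on the shutter's thin flange above the lamp housing, top 166 mm and foot 136 mm above the table; 98 mm from the middle of the light path towards the lamp; sides parallel to the stand's x and y
- square: bystander: square crystal blank 26 x 26 mm, 60 mm tall, standing on the mat; origin at the centre of its underside
- round: bystander: round crystal blank, 30 mm across, 46 mm tall, standing on the mat; origin at the centre of its underside
- paste_jar: bystander: white ceramic jar, 56 mm across, 45 mm tall; origin at the centre of its underside
- cup: bystander: clear plastic cup, 68 mm across, 80 mm tall; origin at the centre of its underside
- palette: bystander: open make-up palette, 90 x 120 mm with its lid standing about 70 mm high at its +x edge; origin under the centre of its tray
- brush: bystander: brush 180 mm long lying on the table; origin under its middle
Things that resemble listed ones, but are neither listed nor needed, are in the scene too. What is shaped like the oblong but orange is not meant.

How it is judged:
By the outcome, as a careful person would: the job done as asked, in the order asked, and still so for the second after the job is handed in, while the arm keeps its last pose, push and grip.
It also fails if it takes over 48 s, if anything falls off the work surface, if the arm or the gripper's body presses on something with over 40 N, if the wrist force passes 120 N, or if a joint passes its speed limit or range.

## Working session

There is one attempt and no reset: what is moved stays moved. The work goes in short steps, Python scripts to look and compute and a tool call to move; the robot and the scene stay as the last step left them, time stands still between calls to the robot, and variables do not carry over. Pictures are saved under pics/ and viewed, at most 10 in all, crops included, and the job is handed in when it is done.

Besides the shell and the picture viewer there is one more tool, called after "Request:" as name([rows], argument=value, ...), one row to a line, values as JSON. move_arm: Moves the arm, as the interface text tells. Its arguments: {"type":"object","properties":{"moves":{"type":"array"}},"required":["moves"]}

```bash
mkdir -p pics; python3 - <<'E'
from workcell import bot
import cv2
for n in("side","top"):
    cv2.imwrite(f"pics/{n}0.png",bot.read_camera(n)); c=bot.get_calibration(n); print(n,c)
print(bot.state())
E
```

```text
side {'K': array([[519.55500028,   0.        , 282.59026191],
       [  0.        , 519.55500028, 207.51269724],
       [  0.        ,   0.        ,   1.        ]]), 'pose': array([[ 0.68174795,  0.4671974 , -0.56297986, -0.08987914],
       [-0.73158261,  0.4326609 , -0.52686946, -0.53599802],
       [-0.00257267,  0.77105845,  0.63675918,  0.81368387],
       [ 0.        ,  0.        ,  0.        ,  1.        ]])}
top {'K': array([[457.68482852,   0.        , 278.51041854],
       [  0.        , 457.68482852, 214.24695314],
       [  0.        ,   0.        ,   1.        ]]), 'pose': array([[-0.02356475,  0.9920556 , -0.12357343,  0.35913957],
       [-0.99955563, -0.02112306,  0.02103226,  0.06635714],
       [ 0.01825493,  0.12401414,  0.99211252,  1.38218619],
       [ 0.        ,  0.        ,  0.        ,  1.        ]])}
{'time_s': 0.1, 'qpos': array([ 1.12300530e+00,  2.38726659e-01, -1.41059131e-02,  1.31919388e+00,
        4.65027350e-05,  1.57081430e+00]), 'joint_vel': array([ 0.00148774, -0.00215108,  0.00193915, -0.0004971 ,  0.00210878,
        0.0013113 ]), 'joint_efforts': array([-3.53452415e-04, -5.39718246e+01,  3.46998346e+01,  1.34303208e-02,
        3.70694374e-05,  6.61726929e-06]), 'eef_pos': array([0.22715293, 0.47293961, 0.23076376]), 'eef_rot': array([ 2.22038311e-01,  9.75037748e-01, -5.94551224e-04, -1.59228139e-04]), 'ft_force': array([0.77665458, 0.26490254, 0.14152562]), 'wrist_torque': array([-0.02262459, -0.00887084, -0.02917268]), 'grip_force': 0.0, 'finger_gap': 0.08538530130828285}
```

View pics/side0.png

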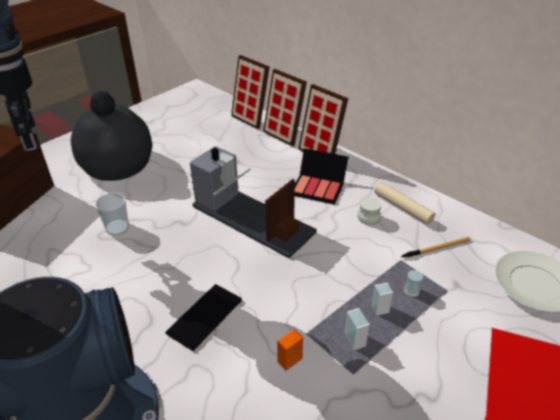

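View pics/top0.png

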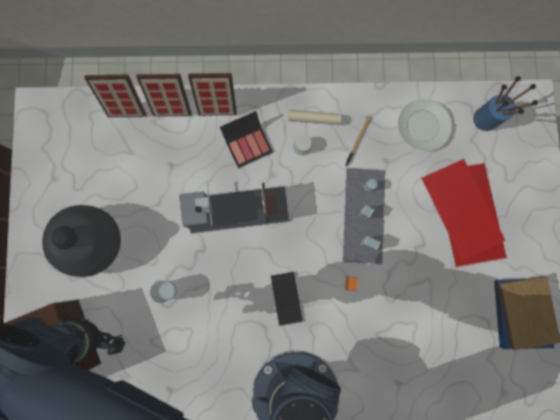

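The side view shows the stand (lamp at about (213,180), screen (282,210)) and the blanks on the mat, with the tallest at (357,330). The top view shows the stand at (235,208) and the blanks at (371,185), (367,211) and (371,242). Next I'll zoom in.

```bash
python3 - <<'E'
import cv2,numpy as np
t=cv2.imread("pics/top0.png");s=cv2.imread("pics/side0.png")
def c(im,x,y,w,h,k): return cv2.resize(im[y:y+h,x:x+w],None,fx=k,fy=k,interpolation=cv2.INTER_CUBIC)
# stand top 6x: 125x50 -> ; 
a=c(t,172,175,130,60,6)      # 780x360
b=c(t,340,165,50,100,6)
cv2.imwrite("pics/c1.png",np.vstack([a,c(s,185,140,130,40,6)])[:600])
b1=c(t,342,167,50,95,6); b2=c(s,310,262,130,110,3.6)
o=np.zeros((600,800,3),np.uint8); o[:570,:300]=b1; o[:396,310:778]=b2; cv2.imwrite("pics/c2.png",o)
E
```

```text
(no output)
```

View pics/c1.png

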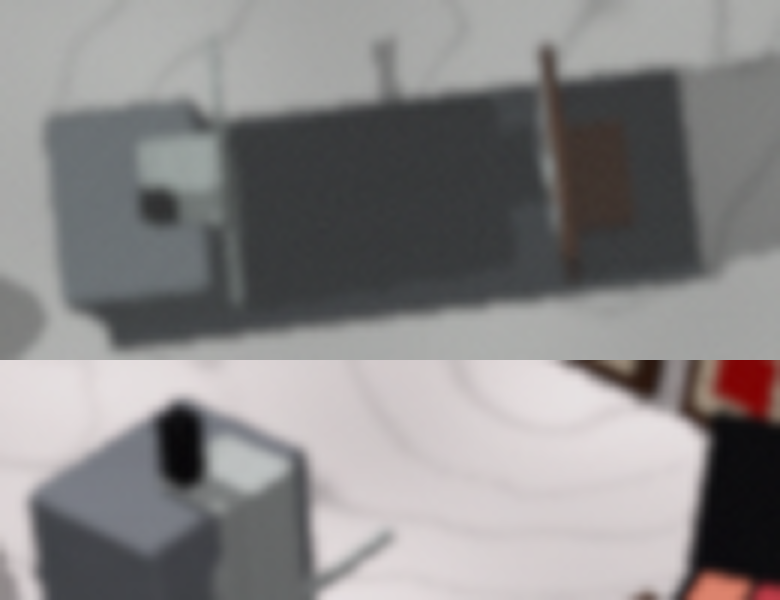

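View pics/c2.png

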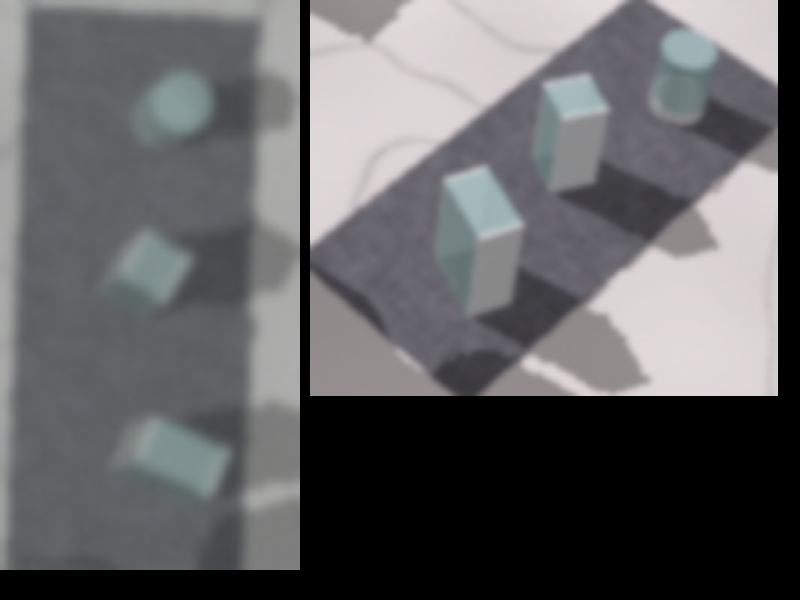

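The crops show the grip's dark post at crop (158,205), the base plate corners, and the oblong's top face. The oblong is at (183,457) in the top crop and its frosted end face faces the side camera. Now I'll fit poses.

```bash
cat >h.py <<'E'
import numpy as np
from workcell import bot
from scipy.optimize import least_squares
C={n:bot.get_calibration(n) for n in("side","top")}
def proj(n,P):
    P=np.atleast_2d(P);T=C[n]["pose"];p=(P-T[:3,3])@T[:3,:3]*[1,-1,-1]
    q=p@C[n]["K"].T;return q[:,:2]/q[:,2:]
def ray(n,uv,z):
    T=C[n]["pose"];d=T[:3,:3]@(np.linalg.inv(C[n]["K"])@[*uv,1]*[1,-1,-1]);o=T[:3,3];return o+d*(z-o[2])/d[2]
def crop(u,x0,y0,k): return ((u[0]+.5)/k-.5+x0,(u[1]+.5)/k-.5+y0)
def fit(obs,x0):
    "obs: (cam,uv,local xyz)"
    def w(p,l):
        c,s=np.cos(p[2]),np.sin(p[2]);return [p[0]+c*l[0]-s*l[1],p[1]+s*l[0]+c*l[1],l[2]]
    f=lambda p:np.concatenate([proj(n,w(p,l))[0]-u for n,u,l in obs])
    r=least_squares(f,x0,loss="soft_l1");return r.x,f(r.x).reshape(-1,2).round(1)
E
python3 - <<'E'
from h import *
T=lambda u,v:crop((u,v),342,167,6)
S=lambda u,v:crop((u-310,v),310,262,3.6)
for p in [(155,417),(232,455),(207,498),(133,458)]: print('top',ray("top",T(*p),.067).round(4))
for p in [(445,180),(488,168),(522,222),(478,236)]: print('side',ray("side",S(*p),.067).round(4))
for p in [(472,314),(513,297)]: print('sideb',ray("side",S(*p),.003).round(4))
A=lambda u,v:crop((u,v),172,175,6); B=lambda u,v:crop((u,v-360),185,140,6)
for p in [(115,347),(705,275),(680,70)]: print('base',ray("top",A(*p),.012).round(4))
for p in [(193,205),(300,251),(315,229)]: print('base s',ray("side",p,.012).round(4))
for p in [(45,118),(68,303)]: print('lamp',ray("top",A(*p),.13).round(4))
for p in [(547,45),(572,280)]: print('screen',ray("top",A(*p),.13).round(4))
for p in [(33,497),(153,553),(300,455),(182,402)]: print('lamp s',ray("side",B(*p),.13).round(4))
print('grip',ray("top",A(160,205),.166).round(4),ray("side",B(182,410),.166).round(4))
E
```

```text
top [ 0.4539 -0.2169  0.067 ]
top [ 0.4348 -0.2532  0.067 ]
top [ 0.4144 -0.2401  0.067 ]
top [ 0.4344 -0.2054  0.067 ]
side [ 0.4327 -0.2066  0.067 ]
side [ 0.4537 -0.2178  0.067 ]
side [ 0.4377 -0.2504  0.067 ]
side [ 0.4161 -0.2396  0.067 ]
sideb [ 0.4179 -0.2414  0.003 ]
sideb [ 0.4406 -0.2507  0.003 ]
base [0.4806 0.3012 0.012 ]
base [0.5104 0.0059 0.012 ]
base [0.6152 0.0158 0.012 ]
base s [0.4775 0.2942 0.012 ]
base s [ 0.535  -0.0032  0.012 ]
base s [0.6128 0.0194 0.012 ]
lamp [0.5766 0.3131 0.13  ]
lamp [0.4908 0.3023 0.13  ]
screen [0.6061 0.0815 0.13  ]
screen [0.4964 0.0722 0.13  ]
lamp s [0.4891 0.2981 0.13  ]
lamp s [0.4961 0.2361 0.13  ]
lamp s [0.5787 0.2438 0.13  ]
lamp s [0.5725 0.3066 0.13  ]
grip [0.53   0.2548 0.166 ] [0.5339 0.258  0.166 ]
```

Request:
move_arm([
  [[0.026, -0.022, 0, 0, 0, 0.055, 0.0], [0.026, -0.022, 0, 0, 0, 0.055, 0.0], [0.026, -0.022, 0, 0, 0, 0.055, 0.0], [0.026, -0.022, 0, 0, 0, 0.055, 0.0], [0.026, -0.022, 0, 0, 0, 0.055, 0.0], [0.026, -0.022, 0, 0, 0, 0.055, 0.0], [0.026, -0.022, 0, 0, 0, 0.055, 0.0], [0.026, -0.022, 0, 0, 0, 0.055, 0.0], [0.026, -0.022, 0, 0, 0, 0.055, 0.0], [0.026, -0.022, 0, 0, 0, 0.053, 0.0]],
])

```text
time_s: 1.1
eef_pos: [0.4881, 0.252, 0.231]
eef_rot: [-0.051, 0.999, -0.0, -0.0]
ft_force: [-0.5, 0.1, 0.1]
finger_gap: 0.0001
grip_force: 0.0
```

Request:
move_arm([
  [[0, 0, -0.02, 0, 0, 0, 0], [0, 0, -0.02, 0, 0, 0, 0], [0, 0, -0.02, 0, 0, 0, 0], [0, 0, -0.015, 0, 0, 0, 0], [0, 0, -0.01, 0, 0, 0, 0], [0, 0, 0, 0, 0, 0, 0], [0, 0, 0, 0, 0, 0, 0], [0, 0, 0, 0, 0, 0, 0], [0, 0, 0, 0, 0, 0, 0], [0, 0, 0, 0, 0, 0, 0]],
])

```text
time_s: 2.1
eef_pos: [0.4875, 0.2533, 0.1468]
eef_rot: [-0.05, 0.999, 0.0, 0.0]
ft_force: [-0.8, 0.4, -0.5]
finger_gap: -0.0001
grip_force: 0.0
```

```bash
cat > look.py <<'E'
import sys,cv2,numpy as np
from workcell import bot
# look.py out  sx sy tx ty  (centres of 130x95 crops)
o,sx,sy,tx,ty=sys.argv[1],*map(int,sys.argv[2:])
s=bot.read_camera("side");t=bot.read_camera("top")
c=lambda im,x,y:cv2.resize(im[y:y+100,x:x+80],None,fx=5,fy=5,interpolation=cv2.INTER_CUBIC)
cv2.imwrite(f"pics/{o}.png",np.hstack([c(s,sx,sy),c(t,tx,ty)]))
E
python3 look.py p1 175 120 172 165
```

```text
(no output)
```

View pics/p1.png

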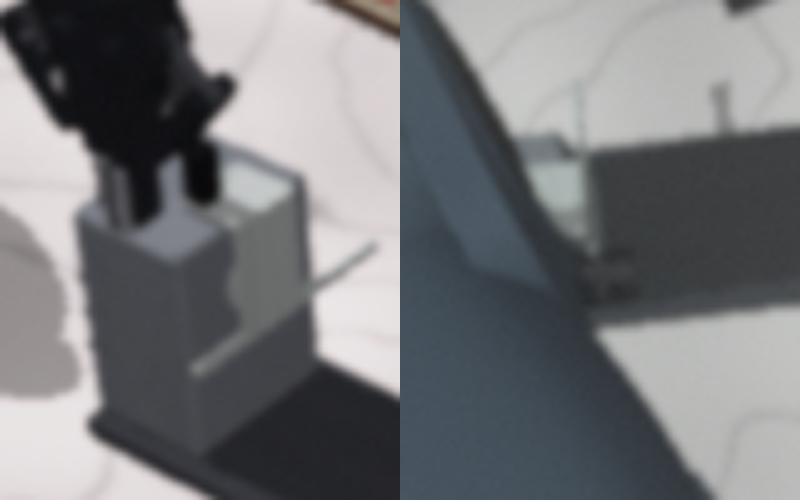

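The side crop shows the closed fingers at (140,200), to the robot side of the black post at (200,175) and level with it, with a gap between them. I can push now.

Request:
move_arm([
  [[0.006, 0.0006, 0, 0, 0, 0, 0], [0.006, 0.0006, 0, 0, 0, 0, 0], [0.006, 0.0006, 0, 0, 0, 0, 0], [0.006, 0.0006, 0, 0, 0, 0, 0], [0.006, 0.0006, 0, 0, 0, 0, 0], [0.006, 0.0006, 0, 0, 0, 0, 0], [0.006, 0.0006, 0, 0, 0, 0, 0], [0.006, 0.0006, 0, 0, 0, 0, 0], [0.002, 0.0002, 0, 0, 0, 0, 0], [0, 0, 0, 0, 0, 0, 0]],
])

```text
time_s: 3.2
eef_pos: [0.5378, 0.2582, 0.1462]
eef_rot: [-0.05, 0.999, -0.0, 0.0]
ft_force: [0.3, -0.8, 0.5]
finger_gap: 0.0
grip_force: 0.0
```

Request:
move_arm([
  [[0.003, 0.0003, 0, 0, 0, 0, 0], [0.003, 0.0003, 0, 0, 0, 0, 0], [0.002, 0.0002, 0, 0, 0, 0, 0], [0.002, 0.0002, 0, 0, 0, 0, 0], [0, 0, 0, 0, 0, 0, 0], [0, 0, 0, 0, 0, 0, 0], [0, 0, 0, 0, 0, 0, 0], [0, 0, 0, 0, 0, 0, 0], [0, 0, 0, 0, 0, 0, 0], [0, 0, 0, 0, 0, 0, 0]],
])

```text
time_s: 4.2
eef_pos: [0.5473, 0.2592, 0.1463]
eef_rot: [-0.05, 0.999, -0.0, 0.0]
ft_force: [0.5, 0.7, -0.4]
finger_gap: -0.0001
grip_force: 0.0
```

Request:
move_arm([
  [[0.002, 0.0002, 0, 0, 0, 0, 0], [0.002, 0.0002, 0, 0, 0, 0, 0], [0.001, 0.0001, 0, 0, 0, 0, 0], [0.001, 0.0001, 0, 0, 0, 0, 0], [0.001, 0.0001, 0, 0, 0, 0, 0], [0, 0, 0, 0, 0, 0, 0], [0, 0, 0, 0, 0, 0, 0], [0, 0, 0, 0, 0, 0, 0], [0, 0, 0, 0, 0, 0, 0], [0, 0, 0, 0, 0, 0, 0]],
])

```text
time_s: 5.2
eef_pos: [0.5531, 0.2598, 0.1462]
eef_rot: [-0.05, 0.999, -0.0, -0.001]
ft_force: [-6.3, -0.1, 3.2]
finger_gap: 0.0001
grip_force: 3.2
```

```bash
python3 look.py p2 175 120 172 165; python3 -c "
from workcell import bot
s=bot.state();print(s['ft_force'],s['eef_pos'])"
```

```text
[-6.7795771  -0.99573694  3.06296437] [0.5531314  0.25981695 0.14620825]
```

View pics/p2.png

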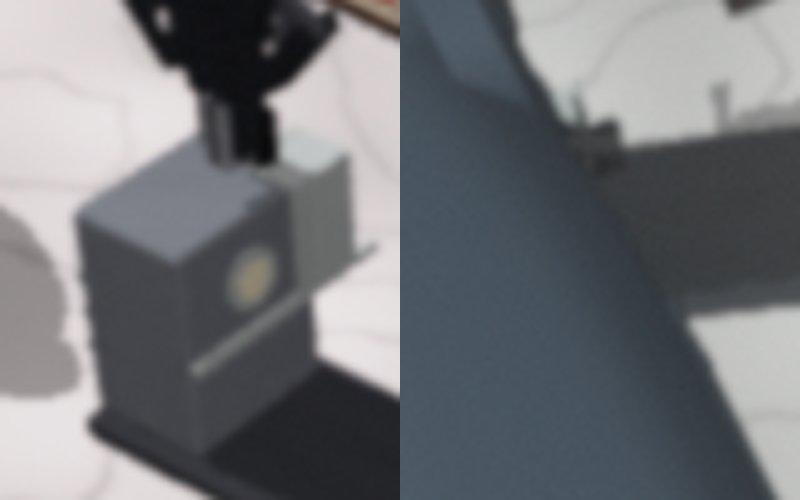

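The lens at (252,275) is fully uncovered and the force is rising, so the shutter is at its stop or close to it. A small extra push should confirm that.

Request:
move_arm([
  [[0.001, 0.0001, 0, 0, 0, 0, 0], [0.0005, 0, 0, 0, 0, 0, 0], [0, 0, 0, 0, 0, 0, 0], [0, 0, 0, 0, 0, 0, 0], [0, 0, 0, 0, 0, 0, 0], [0, 0, 0, 0, 0, 0, 0], [0, 0, 0, 0, 0, 0, 0], [0, 0, 0, 0, 0, 0, 0], [0, 0, 0, 0, 0, 0, 0], [0, 0, 0, 0, 0, 0, 0]],
])

```text
time_s: 6.3
eef_pos: [0.5532, 0.2598, 0.1462]
eef_rot: [-0.05, 0.999, -0.0, -0.002]
ft_force: [-12.2, 0.3, 6.7]
finger_gap: 0.0001
grip_force: 6.2
```

Request:
move_arm([
  [[-0.012, -0.001, 0, 0, 0, 0, 0], [-0.018, -0.002, 0.0, 0, 0, 0, 0], [0, 0, 0.03, 0, 0, 0, 0], [0, 0, 0.034, 0, 0, 0, 0], [-0.006, -0.03, 0, 0, 0, -0.036, 0.085], [-0.006, -0.03, 0, 0, 0, -0.036, 0.085], [-0.006, -0.03, 0, 0, 0, -0.036, 0.085], [-0.006, -0.03, 0, 0, 0, -0.036, 0.085], [-0.006, -0.03, 0, 0, 0, -0.036, 0.085], [-0.006, -0.03, 0, 0, 0, -0.036, 0.085]],
])

```text
time_s: 7.3
eef_pos: [0.4898, 0.0758, 0.2104]
eef_rot: [0.059, 0.998, -0.0, 0.0]
ft_force: [0.3, -0.4, 0.4]
finger_gap: 0.0846
grip_force: 0.0
```

Request:
move_arm([
  [[-0.0055, -0.03, 0, 0, 0, -0.036, 0.085], [-0.0055, -0.03, 0, 0, 0, -0.036, 0.085], [-0.0055, -0.03, 0, 0, 0, -0.036, 0.085], [-0.0055, -0.03, 0, 0, 0, -0.036, 0.085], [-0.0055, -0.03, 0, 0, 0, -0.036, 0.085], [-0.0055, -0.03, 0, 0, 0, -0.036, 0.085], [-0.0055, -0.03, 0, 0, 0, -0.036, 0.085], [-0.0055, -0.03, 0, 0, 0, -0.036, 0.085], [-0.0055, -0.03, -0.02, 0, 0, -0.036, 0.085], [-0.0055, -0.03, -0.03, 0, 0, -0.036, 0.085]],
])

```text
time_s: 8.3
eef_pos: [0.4359, -0.2251, 0.1612]
eef_rot: [0.236, 0.972, -0.001, 0.002]
ft_force: [-0.7, 0.3, -0.8]
finger_gap: 0.0853
grip_force: 0.0
```

```bash
python3 - <<'E'
from workcell import bot
import numpy as np
s=bot.state();x,y=s['eef_rot'][:2];print(s['qpos'].round(2),s['eef_pos'],s['eef_rot'].round(4),np.arctan2(y*y-x*x,2*x*y))
E
python3 look.py p3 320 260 330 185
```

```text
[-0.48  0.21 -0.23  1.12 -0.    0.  ] [ 0.43589596 -0.22514821  0.16124141] [ 2.365e-01  9.716e-01 -7.000e-04  2.200e-03] 1.0933506092052834
```

View pics/p3.png

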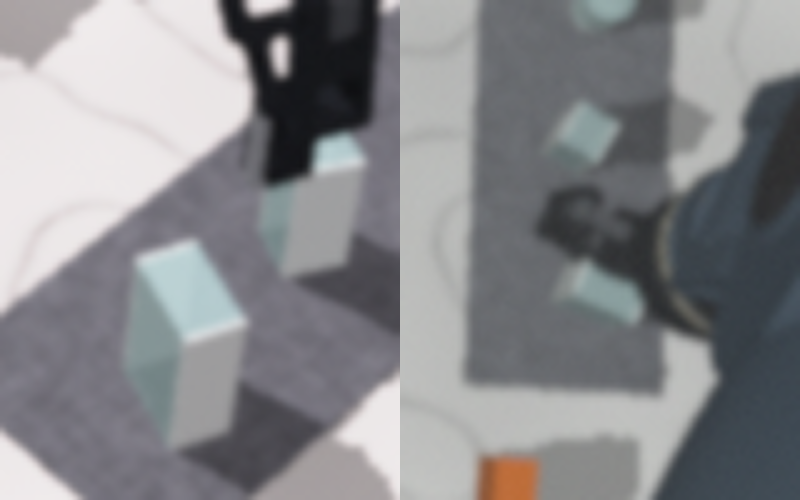

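The blank's top corners in the side crop are (135,258), (196,240), (247,322) and (183,340). Its lower corners are (168,450) and (232,428).

```bash
python3 - <<'E'
from h import *
S=lambda u,v:crop((u,v),320,260,5); T=lambda u,v:crop((u,v),342,167,6)
L=[(-.012,.02),(.012,.02),(.012,-.02),(-.012,-.02)]
obs=[("side",S(*p),(*l,.067)) for p,l in zip([(135,258),(196,240),(247,322),(183,340)],L)]
obs+=[("side",S(168,450),(-.012,-.02,.003)),("side",S(232,428),(.012,-.02,.003))]
print(fit(obs,[.435,-.229,-.48]))
ot=[("top",T(*p),(*l,.067)) for p,l in zip([(133,458),(155,417),(232,455),(207,498)],L)]
print(fit(ot,[.435,-.229,-.48])); print(fit(obs+ot,[.435,-.229,-.48]))
E
```

```text
(array([ 0.4351854 , -0.22837574, -0.46927899]), array([[ 0.2, -0.2],
       [-0.1, -0.2],
       [-0.2, -0. ],
       [ 0.4,  0.2],
       [ 0.4, -0.1],
       [-0.7,  0.5]]))
(array([ 0.43440003, -0.22887505, -0.51716315]), array([[ 0.1,  0.2],
       [ 0.2, -0.3],
       [-0.3, -0. ],
       [ 0.1,  0.1]]))
(array([ 0.43498474, -0.22853894, -0.48046383]), array([[ 0.3, -0.2],
       [ 0. , -0.1],
       [-0.3,  0.2],
       [ 0.3,  0.3],
       [ 0.2, -0. ],
       [-0.8,  0.7],
       [-0. ,  0.3],
       [-0.2, -0.3],
       [-0.5, -0.5],
       [ 0.2, -0.2]]))
```

Request:
move_arm([
  [[-0.001, -0.0035, 0, 0, 0, -0.003, 0.085], [0, 0, -0.02, 0, 0, 0, 0.085], [0, 0, -0.02, 0, 0, 0, 0.085], [0, 0, -0.02, 0, 0, 0, 0.085], [0, 0, -0.01, 0, 0, 0, 0.085], [0, 0, 0, 0, 0, 0, 0.085], [0, 0, 0, 0, 0, 0, 0.085], [0, 0, 0, 0, 0, 0, 0.085], [0, 0, 0, 0, 0, 0, 0.085], [0, 0, 0, 0, 0, 0, 0.085]],
])

```text
time_s: 9.4
eef_pos: [0.4341, -0.2267, 0.0908]
eef_rot: [0.237, 0.971, -0.0, 0.0]
ft_force: [-0.4, 0.1, -0.4]
finger_gap: 0.0852
grip_force: 0.0
```

```bash
cat > st.py <<'E'
from workcell import bot
import numpy as np
from scipy.spatial.transform import Rotation as R
s=bot.state();M=R.from_quat(s['eef_rot']).as_matrix();print(s['eef_pos'].round(4),M[:,2].round(4),np.arctan2(M[1,1],M[0,1]),s['ft_force'],s['finger_gap'],s['time_s'])
E
python3 st.py
```

```text
[ 0.4341 -0.2267  0.0908] [ 8.e-04 -5.e-04 -1.e+00] 1.0919746275745503 [-0.42118199  0.08237716 -0.35551242] 0.08516600009966148 9.4
```

Request:
move_arm([
  [[0.001, -0.0018, -0.02, 0, 0, -0.001, 0.085], [0, 0, -0.02, 0, 0, 0, 0.085], [0, 0, -0.02, 0, 0, 0, 0.085], [0, 0, -0.01, 0, 0, 0, 0.085], [0, 0, 0, 0, 0, 0, 0.085], [0, 0, 0, 0, 0, 0, 0.085], [0, 0, 0, 0, 0, 0, 0.065], [0, 0, 0, 0, 0, 0, 0.055], [0, 0, 0, 0, 0, 0, 0.05], [0, 0, 0, 0, 0, 0, 0.048]],
])

```text
time_s: 10.4
eef_pos: [0.435, -0.2284, 0.0206]
eef_rot: [0.238, 0.971, -0.0, 0.0]
ft_force: [0.1, 0.7, -0.2]
finger_gap: 0.0476
grip_force: 0.0
```

```bash
python3 st.py; python3 look.py p4 320 260 330 185
```

```text
[ 0.435  -0.2284  0.0206] [ 5.e-04 -4.e-04 -1.e+00] 1.0910265090355584 [ 0.05222425  0.69590585 -0.16742017] 0.047583649893803225 10.4
```

View pics/p4.png

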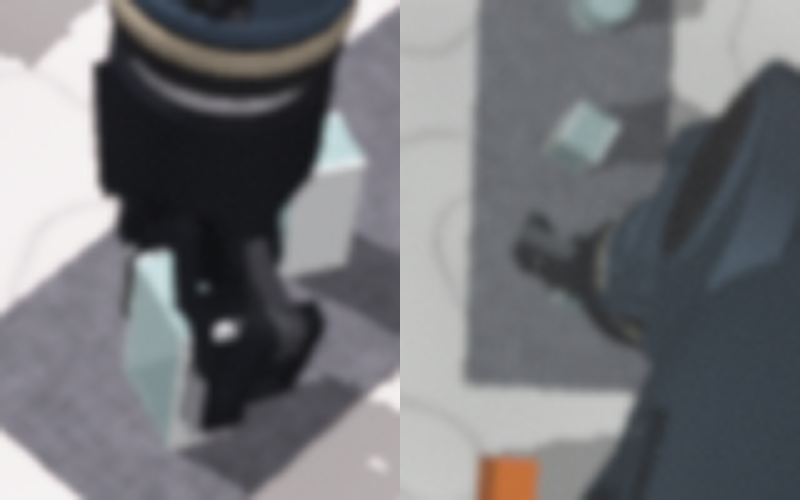

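The fingers sit at the frosted ends, in front of the end face at (215,370), and are clear of the polished side. Now I'll close.

Request:
move_arm([
  [[0, 0, 0, 0, 0, 0, 0.044], [0, 0, 0, 0, 0, 0, 0.041], [0, 0, 0, 0, 0, 0, 0.035], [0, 0, 0, 0, 0, 0, 0.03], [0, 0, 0, 0, 0, 0, 0.03], [0, 0, 0, 0, 0, 0, 0.03], [0, 0, 0, 0, 0, 0, 0.03], [0, 0, 0, 0, 0, 0, 0.03], [0, 0, 0.003, 0, 0, 0, 0.03], [0, 0, 0.007, 0, 0, 0, 0.03]],
])

```text
time_s: 11.5
eef_pos: [0.4342, -0.2279, 0.0299]
eef_rot: [0.238, 0.971, 0.0, -0.001]
ft_force: [-0.5, 0.3, -1.8]
finger_gap: 0.0392
grip_force: 60.3
```

Request:
move_arm([
  [[0, 0, 0.01, 0, 0, 0, 0.03], [0, 0, 0.015, 0, 0, 0, 0.03], [0, 0, 0.02, 0, 0, 0, 0.03], [0, 0, 0.02, 0, 0, 0, 0.03], [0, 0, 0.02, 0, 0, 0, 0.03], [0, 0, 0.02, 0, 0, 0, 0.03], [0, 0, 0.02, 0, 0, 0, 0.03], [0, 0, 0.015, 0, 0, 0, 0.03], [0, 0, 0.01, 0, 0, 0, 0.03], [0, 0, 0, 0, 0, 0, 0.03]],
])

```text
time_s: 12.5
eef_pos: [0.4354, -0.2286, 0.1818]
eef_rot: [0.238, 0.971, -0.0, 0.001]
ft_force: [0.5, -1.0, -1.4]
finger_gap: 0.0395
grip_force: 60.3
```

```bash
python3 st.py; python3 - <<'E'
import cv2,numpy as np
from workcell import bot
s=bot.read_camera("side");t=bot.read_camera("top");cv2.imwrite("pics/s5.png",s);cv2.imwrite("pics/t5.png",t)
c=lambda im,x,y,w,h,k:cv2.resize(im[y:y+h,x:x+w],None,fx=k,fy=k,interpolation=cv2.INTER_CUBIC)
o=np.zeros((600,800,3),np.uint8)
a=c(s,185,140,136,118,5); o[:590,:680]=a   # side stand
cv2.imwrite("pics/p5.png",o)
E
```

```text
[ 0.4354 -0.2286  0.1818] [ 0.0021 -0.0012 -1.    ] 1.0909398882947576 [ 0.45579084 -1.04774128 -1.3563332 ] 0.03953743925534929 12.5
```

View pics/p5.png

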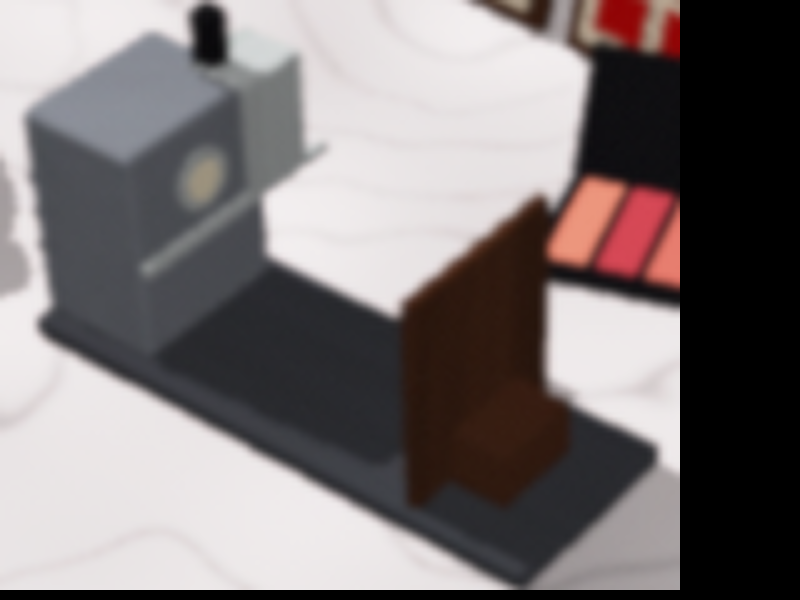

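The side view shows the shutter open with the lens at (203,178). It also shows the base corners at (42,322), (525,575) and (657,450), and the screen top at (403,303) to (543,197). I'll refine the stand pose from these.

```bash
python3 - <<'E'
from h import *
S=lambda u,v:crop((u,v),185,140,5);A=lambda u,v:crop((u,v),172,175,6)
def run(use):
    def f(p):
        sy,lf,lr,lens=p[3:]
        O=[("side",S(42,322),(-.055,.15,.012)),("side",S(525,573),(-.055,-.15,.012)),("side",S(657,449),(.055,-.15,.012)),
         ("side",S(28,118),(-.045,lr,.13)),("side",S(128,163),(-.045,lf,.13)),("side",S(203,178),(0,lens,.095)),
         ("side",S(403,303),(-.05,sy,.13)),("side",S(543,197),(.05,sy,.13)),
         ("top",A(115,347),(-.055,.15,.012)),("top",A(705,275),(-.055,-.15,.012)),("top",A(680,70),(.055,-.15,.012)),
         ("top",A(45,118),(.045,lr,.13)),("top",A(68,303),(-.045,lr,.13)),
         ("top",A(547,45),(.05,sy,.13)),("top",A(572,280),(-.05,sy,.13))]
        c,s=np.cos(p[2]),np.sin(p[2]);r=[]
        for n,u,l in O:
            if n in use: r.append(proj(n,[p[0]+c*l[0]-s*l[1],p[1]+s*l[0]+c*l[1],l[2]])[0]-u)
        r.append([(lens-.076)*50,0]); return np.concatenate(r)
    r=least_squares(f,[.548,.1585,.1,-.081,.078,.145,.076],loss="soft_l1");print(use,r.x.round(4));print(r.fun.reshape(-1,2).round(1).tolist())
for u in(("side",),("top",),("side","top")): run(u)
E
```

```text
('side',) [ 0.5479  0.1586  0.0995 -0.0819  0.0808  0.1433  0.0799]
[[-1.9, -0.6], [-0.2, 1.6], [1.9, -0.5], [0.2, -0.5], [-0.0, 0.0], [-0.1, 0.4], [-0.1, 0.4], [0.2, -0.9], [0.2, 0.0]]
('top',) [ 0.5478  0.1591  0.0943 -0.0826  0.0874  0.1493  0.076 ]
[[-0.7, 0.6], [0.5, 1.0], [0.3, -0.5], [0.4, -0.7], [-0.4, 0.7], [-0.0, 0.3], [-0.1, -3.4], [0.0, 0.0]]
('side', 'top') [ 0.5482  0.1588  0.0956 -0.0822  0.0808  0.1479  0.0801]
[[-1.7, -0.8], [-0.5, 1.6], [1.8, -0.4], [-1.0, -1.4], [0.1, -0.2], [-0.1, 0.2], [-0.1, 0.4], [0.3, -0.8], [-0.6, 0.5], [0.6, 0.9], [0.3, -0.7], [1.0, -0.8], [0.2, 0.5], [-0.1, 0.1], [-0.1, -3.6], [0.2, 0.0]]
```

Request:
move_arm([
  [[0.0055, 0.019, 0, 0, 0, -0.05, 0.03], [0.0055, 0.019, 0, 0, 0, -0.05, 0.03], [0.0055, 0.019, 0, 0, 0, -0.05, 0.03], [0.0055, 0.019, 0, 0, 0, -0.05, 0.03], [0.0055, 0.019, 0, 0, 0, -0.05, 0.03], [0.0055, 0.019, 0, 0, 0, -0.05, 0.03], [0.0055, 0.019, 0, 0, 0, -0.05, 0.03], [0.0055, 0.019, 0, 0, 0, -0.05, 0.03], [0.0055, 0.019, 0, 0, 0, -0.05, 0.03], [0.0055, 0.019, 0, 0, 0, -0.05, 0.03]],
])

```text
time_s: 13.6
eef_pos: [0.4893, -0.0374, 0.1792]
eef_rot: [0.471, 0.882, -0.0, -0.001]
ft_force: [0.1, 0.2, -1.0]
finger_gap: 0.0396
grip_force: 60.4
```

Request:
move_arm([
  [[0.006, 0.021, 0, 0, 0, -0.05, 0.03], [0.006, 0.021, 0, 0, 0, -0.05, 0.03], [0.006, 0.021, 0, 0, 0, -0.05, 0.03], [0.006, 0.021, 0, 0, 0, -0.05, 0.03], [0.006, 0.021, 0, 0, 0, -0.05, 0.03], [0.006, 0.021, 0, 0, 0, -0.05, 0.03], [0.006, 0.021, 0, 0, 0, -0.05, 0.03], [0.006, 0.021, 0, 0, 0, -0.05, 0.03], [0.006, 0.02, 0, 0, 0, -0.05, 0.03], [0.004, 0.009, 0, 0, 0, -0.043, 0.03]],
])

```text
time_s: 14.6
eef_pos: [0.5475, 0.1602, 0.1789]
eef_rot: [0.672, 0.741, -0.001, -0.001]
ft_force: [0.1, -0.3, -1.3]
finger_gap: 0.0396
grip_force: 60.4
```

Request:
move_arm([
  [[0, 0, 0, 0, 0, 0, 0.03], [0, 0, 0, 0, 0, 0, 0.03], [0, 0, -0.01, 0, 0, 0, 0.03], [0, 0, -0.01, 0, 0, 0, 0.03], [0, 0, 0, 0, 0, 0, 0.03], [0, 0, 0, 0, 0, 0, 0.03], [0, 0, 0, 0, 0, 0, 0.03], [0, 0, 0, 0, 0, 0, 0.03], [0, 0, 0, 0, 0, 0, 0.03], [0, 0, 0, 0, 0, 0, 0.03]],
])

```text
time_s: 15.6
eef_pos: [0.5479, 0.1588, 0.1605]
eef_rot: [0.672, 0.741, 0.0, 0.0]
ft_force: [1.0, 0.2, -1.4]
finger_gap: 0.0392
grip_force: 60.5
```

```bash
python3 st.py
```

```text
[0.5479 0.1588 0.1605] [ 2.e-04  1.e-04 -1.e+00] 0.09806205621613535 [ 1.00450754  0.15930218 -1.4290033 ] 0.039156146518527626 15.6
```

Request:
move_arm([
  [[0, 0, -0.01, 0, 0, 0, 0.03], [0, 0, -0.01, 0, 0, 0, 0.03], [0, 0, -0.01, 0, 0, 0, 0.03], [0, 0, -0.01, 0, 0, 0, 0.03], [0, 0, -0.01, 0, 0, 0, 0.03], [0, 0, -0.01, 0, 0, 0, 0.03], [0, 0, -0.01, 0, 0, 0, 0.03], [0, 0, -0.01, 0, 0, 0, 0.03], [0, 0, 0, 0, 0, 0, 0.03], [0, 0, 0, 0, 0, 0, 0.03]],
])

```text
time_s: 16.6
eef_pos: [0.5478, 0.1587, 0.0801]
eef_rot: [0.672, 0.741, -0.0, -0.0]
ft_force: [0.5, 0.3, -1.7]
finger_gap: 0.0398
grip_force: 60.5
```

```bash
python3 st.py; python3 - <<'E'
import cv2,numpy as np
from workcell import bot
s=bot.read_camera("side")
cv2.imwrite("pics/p6.png",cv2.resize(s[130:255,190:320],None,fx=4.8,fy=4.8,interpolation=cv2.INTER_CUBIC))
E
```

```text
[0.5478 0.1587 0.0801] [-4.e-04 -1.e-04 -1.e+00] 0.09796545896467534 [ 0.53562763  0.34023115 -1.72035771] 0.03977115795768202 16.6
```

View pics/p6.png

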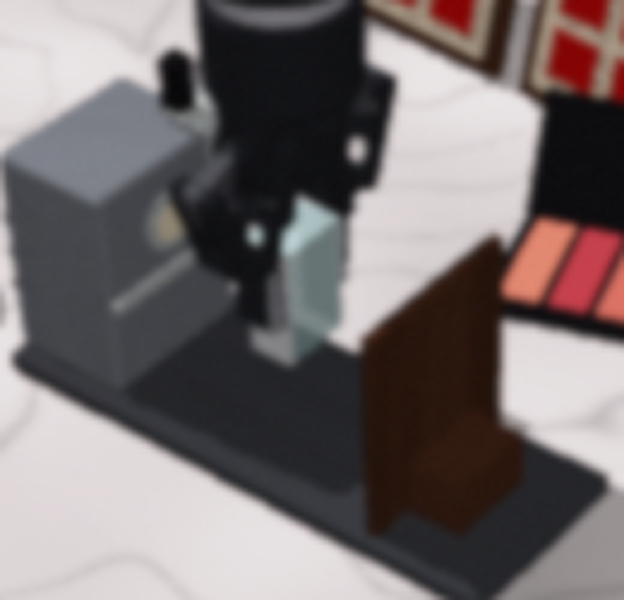

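The blank hangs upright between lamp and screen. Its lower corners are at (293,365) and (252,345) and its top corner is at (340,215). I'll check these against the expected pose.

```bash
python3 - <<'E'
from h import *
S=lambda u,v:crop((u,v),190,130,4.8)
c,s=np.cos(.098),np.sin(.098)
for uv,l in [((293,366),(-.02,-.012,.0625)),((252,346),(-.02,.012,.0625)),((340,215),(.02,-.012,.1265)),((340,323),(.02,-.012,.0625))]:
    P=[.548+c*l[0]-s*l[1],.1587+s*l[0]+c*l[1],l[2]];print(np.array(S(*uv))-proj("side",P)[0])
E
```

```text
[0.49500802 0.36311374]
[-0.07154165  0.18721478]
[ 0.02501613 -0.12437011]
[-0.79258745  0.07635386]
```

All four corners agree to within a pixel, so the blank is held where it should be. I'll hand in.

```bash
python3 -c "
from workcell import bot
print(bot.finish_job())"
```

```text
the job is handed in; nothing more can be done
None
```

I pushed the shutter to its stop, and the job is handed in with the oblong blank held upright by its frosted ends, centred in the beam and square to it (about 1 mm by camera check).

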